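Push a tested sensor module out of its test nest

TASK

The tested sensor module sits sunk in the white test nest. Carry the nest to the ejector stand, feel for the brass post with the access hole under the nest (the post is clamped somewhere along its slot; do not force it, 50 N on the post is too much) and press the nest fully down onto the plate, so that the post pokes the module up out of its pocket. Leave the nest there, lift the raised module out and set it down the right way up in the blue tray without dropping it; leave the tumbler, the ferrite and the screwdriver alone.

Things in the scene. Friction and masses are not known exactly. Their poses are not given: they have to be found in the camera images.
- nest_mid (a point): Centre (half-way up) of the test nest: loose white plastic block, 76 mm (its x) by 52 mm (its y), 40 mm high, 0.26 kg, standing on the bench, z up. In its top, on its centre axis, a round pocket 33.4 mm across, 24 mm deep. Grip it across its 52 mm width with the fingertips a little above its underside.
- nest_hole (a point): Mouth of the nest's access hole, in the middle of its underside: 12.5 mm across, it runs 16 mm straight up into the pocket. Spring plungers in the pocket wall hold the module: pushing it up through this hole takes roughly 5 to 18 N until it has risen about 10 mm, then it is free.
- module_mid (a point): Centre (half-way up) of the sensor module: black puck, 32 mm across, 22 mm high, green top, z up, about 45 g. At first it rests on the pocket floor, its top 2 mm below the nest's top, out of a gripper's reach. With the nest fully down on the stand the post holds it 15 mm higher, 13 mm proud of the nest, free to be lifted out.
- stand: Ejector stand, fixed to the bench: dark rubber-faced steel plate 150 mm (its x) by 90 mm (its y), 20 mm thick, origin at the centre of its underside. The nest fully down lies with its underside on the plate, at any yaw. 50 N or more between nest and post, before the nest is down, or 40 N or more between module and post, is too much.
- stand_mid (a point): Centre of the stand's top face, middle of a slot along x. A brass post 10 mm across (tip bevelled to 8 mm) rises 31 mm above the plate. It is clamped by hand, off this point by anything up to 17 mm either way along x (y = 0): its place is not measured; see it or feel for it.
- tray_in (a point): Centre of the inner floor of the blue tray, 130 by 130 mm outside, 18 mm high, walls 4 mm thick, fixed to the bench.
- tumbler: Empty glass tumbler, 68 mm across, 100 mm high, origin at the centre of its underside. Leave alone.
- ferrite: Grey ferrite clamp, 34 by 26 by 26 mm, origin at the centre of its underside. Leave alone.
- driver: Screwdriver lying on the bench along its x, about 0.2 m long. Leave alone.

How it is judged:
By the outcome, as a careful person would: the job done as asked, in the order asked, and still so for the second after the job is handed in, with the robot touching nothing.
It also fails if it takes over 72 s, if anything falls off the work surface, if the arm or the gripper's body presses on something with over 40 N, if the wrist force passes 120 N, or if a joint passes its speed limit or range.

ROBOT

A 6-joint arm with a two-finger parallel gripper is mounted at the origin on the work surface. World frame = base frame: x ahead of the robot, y to its left, z up, the work surface at z = 0. Lengths are in m, angles in rad, forces in N, time in s.
With the tool pointing down it reaches from about 0.35 to 0.775 m from the base axis. Payload 5.5 kg.
Tool frame: the origin (TCP) lies on the centre line of the jaws, within the pads' length; the fingertips stand 14 mm ahead of it and the grasp point (between the pads) lies 5 mm behind it; z points along the fingers, y is the line along which they close (so a half turn about z gives the same grasp; the last joint's range is limited). The gripper opens to 85 mm and grips with 20 to 120 N. Pads are 22 mm wide; open, the fingers measure 114 mm over their backs; the gripper's body (76 mm by 85 mm) begins 54 mm behind the grasp point. The pads swing forward as they close: fully open they stand 13 mm farther back than shut.
Start: joints at [1.082, 0.313, 0.046, 1.304, 0, 1.431], TCP at [0.197, 0.54, 0.214] pointing down, gripper open.
Joint ranges: [-2.76, 2.76], [-0.86, 1.69], [-1.03, 1.26], [-2.2, 2.34], [-1.47, 1.5], [-3.14, 3.14]. Speed limits (rad/s): [2.57, 2.57, 3.14, 3.14, 3.14, 3.14].

INTERFACE

Orientations are given as a rotation vector (axis times angle).
In Python, from station import r gives the robot as it stands.
- The arm moves only by the tool send_rows, never from a script. Its argument "moves" is one flat list of numbers, 7 for each row, row after row: the shift along the tool's x, y, z in cm, then the turn, a rotation vector about the tool's x, y, z in degrees, then the finger opening in cm, from 0 to 8.54. A call has exactly 8 rows; each row is the pose to reach, as a shift and turn from the pose commanded when the call began, along the tool's axes at that moment; what a row does not reach only later rows make up. A row lasts 1/10 s, in which the tool goes at most 50 mm and 8.59 degrees, less where a joint would pass 70% of its speed; a pose out of reach is approached as far as the arm can. A call with a gripper value outside its range is refused whole. The fingers move at their own pace and stop on an object; "force" is the grip in N (left out, the last holds). Time passes only in rows, so rows that repeat a pose let the fingers close, or fill a call up. It gives the time, the measured TCP pose, the force, the opening and the grip force at its end, in the units of the state.
- r.read_state(): the state, without advancing time (a new reading comes with each control period).
- r.read_camera(name): name is "scene" or "side" or "wrist"; returns the picture (420x560x3 uint8, blue, green, red); there is no depth.
- r.camera_model(name): a dict with "K" (3x3 intrinsics, pixels), "k1" (the pictures are not rectified: a ray, as slopes to the right and down, at radius r is drawn at 1 + k1 r^2 times it, then the intrinsics apply), "world_to_cam" (4x4, takes a point from world to camera coordinates); the wrist camera has in their place "T_tool_cam" (4x4, takes a point from camera to tool coordinates, whose origin is the TCP and whose axes are the flange's). Camera axes: x right, y down, z forward; pixel columns grow to the right and rows downward; lengths in m; the calibration is good to about 2 mm. A picture is of the moment at which its call begins: read the wrist's pose just before it. camera_model takes no time and is no camera call.
- r.job_done(): hands the job in; it is judged then, once.
Trained networks look in the newest picture that a camera, given by its name, has taken for a name from the list of things; names that differ only in an ending like _2 or _b are one class to them, and where a whole thing is asked for, a point or a joint stands for the part that bears it (a point fixed in the world has none). Each returns a list of dicts, best first, with "confidence" (0 to 1); they miss things now and then, are a little off and sometimes report something else, mostly with a low value. They report only what shows in the picture. A call takes as long as a camera call.
- r.regions_of(camera, thing): "pixels" (420x560 bool, what is visible of it).
- r.place_of(camera, thing): "xyz" ([x, y, z] in m, in world coordinates, good to about 4 mm: a listed point, or the origin of a listed thing).
The state is a dict: "time_s": time; "q": joint angles; "joint_vel": joint speeds; "joint_efforts": joint torques, N m; "eef_pos": TCP position; "tool_rot": TCP orientation; "force": force on the tool from outside, world axes, zero at the start; "torque": the same for the moment, N m; "opening": opening from 0.0 (shut) to 1.0 (fully open); "gripper_force": force on a finger pad.
Only numpy, scipy, OpenCV 4.12 (cv2) and the standard library are available. Lean on these libraries where they do the work, as an engineer would, in place of code of your own. Each camera call takes 0.05 s, during which the arm holds its last target. There are 200 camera calls.

## Working session

There is one attempt and no reset: what is moved stays moved. The work goes in short steps, Python scripts to look and compute and a tool call to move; the robot and the scene stay as the last step left them, time stands still between calls to the robot, and variables do not carry over. Pictures are saved under pics/ and viewed, at most 10 in all, crops included, and the job is handed in when it is done.

Besides the shell and the picture viewer there is one more tool, called after "Emit:" as name(argument=value, ...) on one line, values as JSON. send_rows: Moves the arm, as the interface text tells. Its arguments: {"type":"object","properties":{"moves":{"type":"array"},"force":{"type":"number"}},"required":["moves"]}

```bash
mkdir -p pics; ls
python3 - <<'E'
from station import r
import cv2, numpy as np
s=r.read_state(); print({k:np.round(v,3) for k,v in s.items()})
ims=[r.read_camera(c) for c in ("scene","side")]
cv2.imwrite("pics/a.png",cv2.resize(np.hstack(ims),(800,300)))
for c in ("scene","side"):
  for t in ["nest_mid","module_mid","stand_mid","tray_in","tumbler","ferrite","driver"]:
    d=r.place_of(c,t); print(c,t,[(np.round(x["xyz"],3).tolist(),round(x["confidence"],2)) for x in d[:2]])
print(np.round(r.camera_model("wrist")["T_tool_cam"],3))
E
```

```text
pics
{'time_s': np.float64(0.0), 'q': array([1.082, 0.314, 0.045, 1.304, 0.   , 1.431]), 'joint_vel': array([ 0.   , -0.002,  0.   ,  0.001, -0.001, -0.002]), 'joint_efforts': array([ 1.0000e-03, -4.8062e+01,  2.9854e+01,  1.9000e-02,  0.0000e+00,
        0.0000e+00]), 'eef_pos': array([0.196, 0.54 , 0.213]), 'tool_rot': array([-5.450e-01, -3.093e+00,  3.000e-03]), 'force': array([ 0.931,  0.099, -0.156]), 'torque': array([-0.017,  0.033,  0.036]), 'gripper_force': np.float64(0.0), 'opening': np.float64(0.999)}
scene nest_mid [([0.604, 0.006, 0.018], 0.79), ([0.514, 0.278, -0.003], 0.69)]
scene module_mid [([0.61, 0.006, 0.026], 0.55)]
scene stand_mid [([0.511, 0.281, 0.024], 0.67)]
scene tray_in [([0.576, -0.26, 0.005], 0.67), ([0.777, 0.119, -0.001], 0.48)]
scene tumbler [([0.775, 0.116, 0.001], 0.83)]
scene ferrite [([0.73, -0.092, -0.002], 0.83)]
scene driver [([0.379, 0.004, 0.0], 0.75), ([0.508, 0.281, 0.018], 0.43)]
side nest_mid [([0.602, 0.007, 0.019], 0.57), ([0.376, 0.005, 0.001], 0.27)]
side module_mid []
side stand_mid [([0.507, 0.275, 0.016], 0.93), ([0.578, -0.258, 0.004], 0.53)]
side tray_in [([0.579, -0.257, 0.003], 0.79)]
side tumbler [([0.777, 0.117, -0.004], 0.69)]
side ferrite [([0.728, -0.095, -0.001], 0.79)]
side driver [([0.374, 0.006, -0.001], 0.57)]
[[ 0.    -0.945 -0.326  0.084]
 [ 1.     0.     0.     0.001]
 [-0.    -0.326  0.945 -0.16 ]
 [ 0.     0.     0.     1.   ]]
```

View pics/a.png

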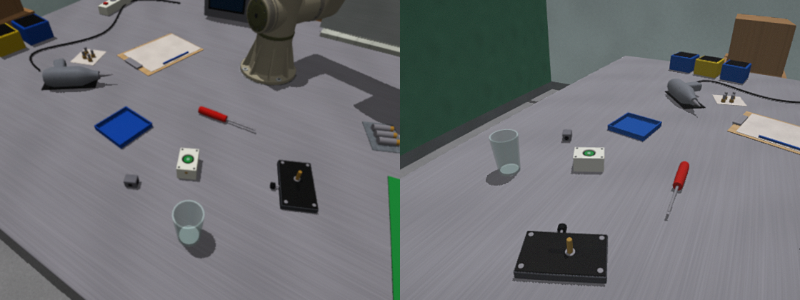

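```bash
cat > h.py <<'E'
from station import r
import cv2, numpy as np
from scipy.spatial.transform import Rotation as R
def cam(c,s=None):
    m=r.camera_model(c); K=np.array(m["K"])
    if c=="wrist":
        T=np.eye(4); T[:3,:3]=R.from_rotvec(s["tool_rot"]).as_matrix(); T[:3,3]=s["eef_pos"]
        W=np.linalg.inv(T@np.array(m["T_tool_cam"]))
    else: W=np.array(m["world_to_cam"])
    return K,m["k1"],W
def ray(c,uv,s=None):
    K,k1,W=cam(c,s); uv=np.atleast_2d(uv).astype(float)
    d=np.c_[(uv[:,0]-K[0,2])/K[0,0],(uv[:,1]-K[1,2])/K[1,1]]; p=d.copy()
    for _ in range(20): p=d/(1+k1*(p**2).sum(1,keepdims=True))
    C=np.linalg.inv(W); return C[:3,3],np.c_[p,np.ones(len(p))]@C[:3,:3].T
def at_z(c,uv,z,s=None):
    o,d=ray(c,uv,s); return o+d*((z-o[2])/d[:,2])[:,None]
def proj(c,X,s=None):
    K,k1,W=cam(c,s); X=np.atleast_2d(X)@W[:3,:3].T+W[:3,3]; p=X[:,:2]/X[:,2:]
    p=p*(1+k1*(p**2).sum(1,keepdims=True)); return p@K[:2,:2].T+K[:2,2]
def region(c,t):
    d=r.regions_of(c,t); return (d[0]["pixels"],d[0]["confidence"]) if d else (None,0)
E
python3 - <<'E'
from h import *
for c in ("scene","side"):
    im=r.read_camera(c); 
    u=proj(c,[0.51,0.278,0.03])[0].astype(int); print(c,u, np.round(np.linalg.inv(cam(c)[2])[:3,3],2))
    x0,y0=max(u[0]-70,0),max(u[1]-60,0); print(x0,y0)
    cr=im[y0:y0+100,x0:x0+130]; cr=cv2.resize(cr,None,fx=3,fy=3,interpolation=cv2.INTER_CUBIC)
    cv2.imwrite(f"pics/b_{c}.png",cr); 
A=[cv2.resize(cv2.imread(f"pics/b_{c}.png"),(390,300)) for c in ("scene","side")]
cv2.imwrite("pics/b.png",np.hstack(A))
for c,t,z in [("scene","nest_mid",.04),("scene","stand",.02),("side","stand",.02),("side","nest_mid",.04)]:
    m,cf=region(c,t)
    if m is None: print(c,t,"none");continue
    h=cv2.convexHull(np.argwhere(m)[:,::-1].astype(np.int32))
    P=at_z(c,h[:,0],z)[:,:2].astype(np.float32)*1000
    print(c,t,round(cf,2),m.sum(),cv2.minAreaRect(P))
E
```

```text
scene [415 251] [1.01 0.28 0.6 ]
345 191
side [229 343] [0.32 0.55 0.41]
159 283
scene nest_mid 0.61 1084 ((616.19287109375, 10.617630004882812), (107.55948638916016, 55.56257247924805), 26.712207794189453)
scene stand 0.89 3504 ((519.5384521484375, 270.71734619140625), (162.54446411132812, 113.04110717773438), 22.011709213256836)
side stand 0.89 8646 ((510.44281005859375, 279.53411865234375), (149.73284912109375, 123.5905532836914), 22.989778518676758)
side nest_mid 0.8 1381 ((591.834228515625, 32.977752685546875), (78.8804931640625, 108.60928344726562), 27.356565475463867)
```

View pics/b.png

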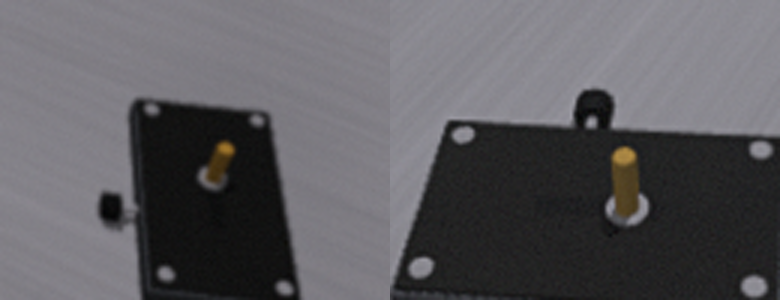

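Run:
```python
from h import *
S=np.array([[151,109],[257,120],[285,288],[166,273]])/3+[345,191]
D=np.array([[73,134],[370,149],[364,286],[31,267]])/3+[159,283]
for c,p in (("scene",S),("side",D)):
    P=at_z(c,p,.02)[:,:2]; print(c,np.round(P,3).tolist(),P.mean(0).round(4))
    for i in range(4):
        v=P[(i+1)%4]-P[i]; print(np.linalg.norm(v).round(4),np.degrees(np.arctan2(v[1],v[0])).round(1))
def tri(a,b):
    o1,d1=ray("scene",a);o2,d2=ray("side",b);d1,d2=d1[0],d2[0]
    t=np.linalg.lstsq(np.c_[d1,-d2],o2-o1,rcond=None)[0]; A=o1+t[0]*d1;B=o2+t[1]*d2
    return ((A+B)/2).round(4),np.linalg.norm(A-B).round(4)
print(tri(np.array([226,148])/3+[345,191],np.array([234,156])/3+[159,283]))
print(at_z("scene",np.array([226,148])/3+[345,191],.051),at_z("side",np.array([234,156])/3+[159,283],.051))
# nest top edges
im=r.read_camera("scene");u=proj("scene",[.604,.006,.03])[0].astype(int);x0,y0=u-[40,30];print(x0,y0)
cv2.imwrite("pics/c.png",cv2.resize(im[y0:y0+60,x0:x0+80],None,fx=6,fy=6,interpolation=cv2.INTER_CUBIC))
```

```text
scene [[0.464, 0.225], [0.436, 0.287], [0.554, 0.339], [0.581, 0.276]] [0.5087 0.2817]
0.0685 113.9
0.1283 23.6
0.0683 -67.0
0.1272 -156.2
side [[0.581, 0.277], [0.464, 0.226], [0.437, 0.289], [0.554, 0.34]] [0.5092 0.2829]
0.1274 -156.5
0.0679 113.7
0.1276 23.6
0.068 -66.5
(array([0.4985, 0.2777, 0.0502]), np.float64(0.001))
[[0.49889901 0.2773092  0.051     ]] [[0.49825593 0.27881441 0.051     ]]
223 195
```

View pics/c.png

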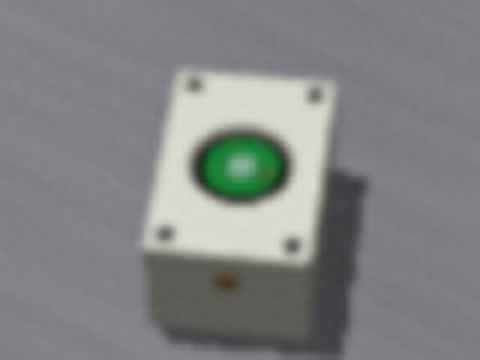

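Run:
```python
from h import *
for p in ([[194,85],[315,95],[292,245],[165,234]],[[183,70],[337,82],[312,265],[145,248]]):
    P=at_z("scene",np.array(p)/6+[223,195],.04)[:,:2]; print(P.mean(0).round(4))
    for i in range(4):
        v=P[(i+1)%4]-P[i]; print(np.linalg.norm(v).round(4),np.degrees(np.arctan2(v[1],v[0])).round(1))
s=r.read_state(); Rt=R.from_rotvec(s["tool_rot"]).as_matrix(); print(Rt.round(3),s["eef_pos"])
```

```text
[0.6048 0.0054]
0.0402 115.5
0.0639 25.1
0.0399 -64.5
0.064 -154.6
[0.6045 0.0063]
0.0515 115.8
0.0778 25.5
0.0523 -65.5
0.0766 -155.1
[[-0.94   0.342  0.   ]
 [ 0.342  0.94   0.   ]
 [-0.     0.    -1.   ]] [0.19654393 0.5403882  0.21349772]
```

Emit:
send_rows(moves=[-37.4,-14.4,7.3,0,0,-45.2,8.5,-37.4,-14.4,7.3,0,0,-45.2,8.5,-37.4,-14.4,7.3,0,0,-45.2,8.5,-37.4,-14.4,7.3,0,0,-45.2,8.5,-37.4,-14.4,7.3,0,0,-45.2,8.5,-37.4,-14.4,7.3,0,0,-45.2,8.5,-37.4,-14.4,7.3,0,0,-45.2,8.5,-37.4,-14.4,7.3,0,0,-45.2,8.5])

```text
time_s: 1.95
eef_pos: [0.4794, 0.2942, 0.1455]
tool_rot: [-0.686, 3.065, 0.001]
force: [0.3, 0.5, 0.7]
opening: 0.992
gripper_force: 0.0
```

```bash
cat >> h.py <<'E'
def go(xyz,yaw=None):
    s=r.read_state(); Rt=R.from_rotvec(s["tool_rot"]).as_matrix()
    print("t",s["time_s"].round(2),"tcp",s["eef_pos"].round(4),"yaw",np.degrees(np.arctan2(Rt[1,0],Rt[0,0])).round(1),"tilt",Rt[:,2].round(3),
      "F",np.round(s["force"],1),"op",s["opening"].round(3),"shift cm",(Rt.T@(np.array(xyz)-s["eef_pos"])*100).round(2))
    return s
def post(s):
    return None
E
python3 - <<'E'
from h import *
s=go([.4985,.2777,.14])
im=r.read_camera("wrist"); cv2.imwrite("pics/w1.png",im)
print(proj("wrist",[[.4985,.2777,.051],[.4985,.2777,.02]],s), s["q"].round(2))
E
```

```text
Traceback (most recent call last):
  File "h.py", line 25, in go
    print("t",s["time_s"].round(2),"tcp",s["eef_pos"].round(4),"yaw",np.degrees(np.arctan2(Rt[1,0],Rt[0,0])).round(1),"tilt",Rt[:,2].round(3),
              ^^^^^^^^^^^^^^^^^
AttributeError: 'float' object has no attribute 'round'
```

```bash
sed -i 's/s\["time_s"\].round(2)/round(float(s["time_s"]),2)/;s/s\["opening"\].round(3)/round(float(s["opening"]),3)/' h.py
python3 - <<'E'
from h import *
r.read_camera("wrist");r.read_camera("wrist")
s=go([.6047,.0058,.14])
im=r.read_camera("wrist"); cv2.imwrite("pics/w1.png",im)
print(proj("wrist",[[.4985,.2777,.051],[.4985,.2777,.02]],s), s["q"].round(2),s["joint_vel"].round(3))
E
```

```text
t 2.05 tcp [0.4819 0.2914 0.1442] yaw -155.2 tilt [ 0.001 -0.001 -1.   ] F [-0.3  1.3 -0.2] op 0.998 shift cm [  0.83 -31.08   0.47]
[[254.47378144 214.51653232]
 [257.05766382 202.00120698]] [ 0.4   0.32 -0.12  1.13 -0.   -0.03] [ 0.079 -0.029 -0.014  0.043  0.047  0.058]
```

View pics/w1.png

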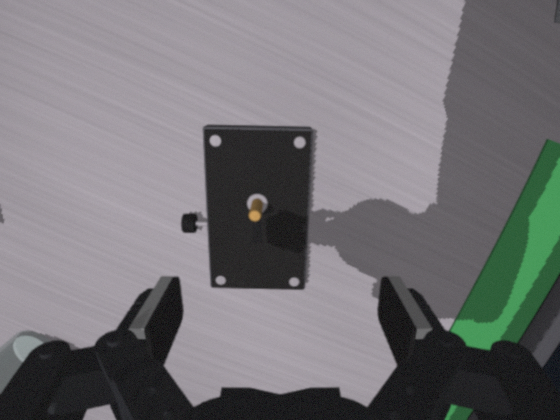

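Emit:
send_rows(moves=[0.8,-31.1,0.5,0,0,0,8.5,0.8,-31.1,0.5,0,0,0,8.5,0.8,-31.1,0.5,0,0,0,8.5,0.8,-31.1,0.5,0,0,0,8.5,0.8,-31.1,0.5,0,0,0,8.5,0.8,-31.1,0.5,0,0,0,8.5,0.8,-31.1,0.5,0,0,0,8.5,0.8,-31.1,0.5,0,0,0,8.5])

```text
time_s: 2.9
eef_pos: [0.6036, 0.01, 0.1405]
tool_rot: [-0.682, 3.067, 0.001]
force: [-0.7, -0.0, 0.2]
opening: 0.995
gripper_force: 0.0
```

Run:
```python
from h import *
s=go([.6047,.0058,.14])
im=r.read_camera("wrist"); cv2.imwrite("pics/w2.png",im)
C,Sn=np.cos(np.radians(25.2)),np.sin(np.radians(25.2)); Q=np.array([[C,-Sn],[Sn,C]])
P=np.array([[0,0],[38,26],[-38,26],[-38,-26],[38,-26]])/1000@Q.T+[.6047,.0058]
print(proj("wrist",np.c_[P,np.full(5,.04)],s).round(1), s["joint_vel"].round(3))
m=cv2.inRange(im[:, :, :],(150,170,170),(255,255,255)); m[300:]=0
n,l,st,ce=cv2.connectedComponentsWithStats(m); i=1+st[1:,4].argmax()
c,_=cv2.findContours((l==i).astype(np.uint8),0,1); print(st[i]); h=cv2.convexHull(c[0]); ap=cv2.approxPolyDP(h,6,True)[:,0]; print(ap.tolist())
W=at_z("wrist",h[:,0],.04,s)[:,:2].astype(np.float32)*1000; print(cv2.minAreaRect(W))
```

```text
t 2.9 tcp [0.6036 0.01   0.1405] yaw -154.9 tilt [-0.  0. -1.] F [-0.7 -0.   0.2] op 0.995 shift cm [ 0.07 -0.43  0.05]
[[274.  199.1]
 [306.3 243.6]
 [308.6 150.4]
 [238.7 150.6]
 [242.4 243.7]] [ 0.051 -0.02  -0.028  0.011  0.015  0.013]
[ 239  153   70   93 3311]
[[307, 153], [306, 218], [244, 245], [239, 153]]
((606.1890258789062, 6.169513702392578), (75.30828857421875, 51.83501052856445), 25.168704986572266)
```

View pics/w2.png

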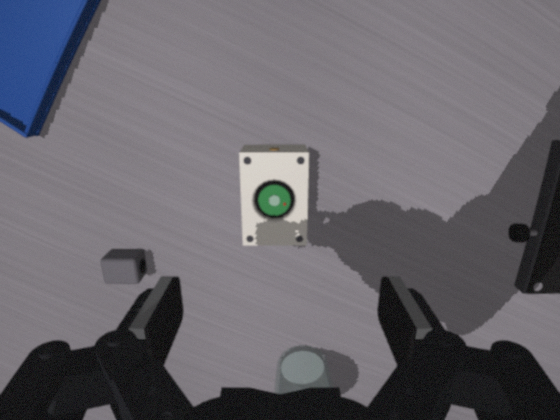

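Emit:
send_rows(moves=[0,-0.1,4,0,0,0,8.5,0,-0.1,8,0,0,0,8.5,0,-0.1,10.5,0,0,0,8.5,0,-0.1,11.8,0,0,0,8.5,0,-0.1,11.8,0,0,0,8.5,0,-0.1,11.8,0,0,0,8.5,0,-0.1,11.8,0,0,0,8.5,0,-0.1,11.8,0,0,0,8.5])

```text
time_s: 3.75
eef_pos: [0.605, 0.0099, 0.0243]
tool_rot: [-0.685, 3.063, -0.001]
force: [0.7, -1.0, -0.4]
opening: 0.993
gripper_force: 0.0
```

Run:
```python
from h import *
s=go([.6055,.0062,.022])
```

```text
t 3.75 tcp [0.605  0.0099 0.0243] yaw -154.8 tilt [ 0.003 -0.    -1.   ] F [ 0.7 -1.  -0.4] op 0.993 shift cm [ 0.11 -0.36  0.23]
```

Emit:
send_rows(force=80, moves=[0.1,-0.4,0.2,0,0,0,8.5,0.1,-0.4,0.2,0,0,0,8.5,0.1,-0.4,0.2,0,0,0,4.5,0.1,-0.4,0.2,0,0,0,4.5,0.1,-0.4,0.2,0,0,0,4.5,0.1,-0.4,0.2,0,0,0,4.5,0.1,-0.4,0.2,0,0,0,4.5,0.1,-0.4,0.2,0,0,0,4.5])

```text
time_s: 4.55
eef_pos: [0.6044, 0.0059, 0.0205]
tool_rot: [-0.686, 3.066, 0.0]
force: [0.5, -0.3, -0.5]
opening: 0.532
gripper_force: 0.0
```

Run:
```python
from h import *
s=go([.6055,.0062,.022]); print(s["gripper_force"])
im=r.read_camera("wrist"); cv2.imwrite("pics/w3.png",im)
print(proj("wrist",[[.6055,.0062,.038]],s),proj("wrist",[list(s["eef_pos"][:2])+[.038]],s))
hsv=cv2.cvtColor(im,cv2.COLOR_BGR2HSV); m=cv2.inRange(hsv,(45,80,40),(85,255,255)); 
n,l,st,ce=cv2.connectedComponentsWithStats(m); print([(st[i].tolist(),ce[i].round(1).tolist()) for i in range(1,n) if st[i][4]>100])
```

```text
t 4.55 tcp [0.6044 0.0059 0.0205] yaw -154.8 tilt [ 0.  0. -1.] F [ 0.5 -0.3 -0.5] op 0.532 shift cm [-0.11 -0.01 -0.15]
0.0
[[278.80468743 279.92308727]] [[279.10448935 277.85320176]]
[([252, 256, 55, 49, 1805], [278.5, 279.4])]
```

View pics/w3.png

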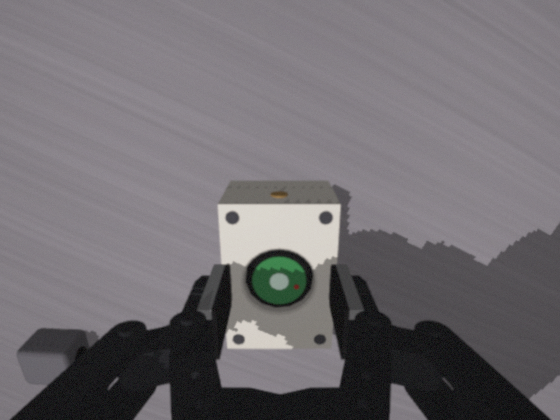

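Emit:
send_rows(force=80, moves=[-0.1,0,-0.1,0,0,0,3,-0.1,0,-0.1,0,0,0,2,-0.1,0,-0.1,0,0,0,0,-0.1,0,-0.1,0,0,0,0,-0.1,0,-0.1,0,0,0,0,-0.1,0,-0.1,0,0,0,0,-0.1,0,-0.1,0,0,0,0,-0.1,0,-0.1,0,0,0,0])

```text
time_s: 5.4
eef_pos: [0.6053, 0.0062, 0.0215]
tool_rot: [0.686, -3.066, -0.0]
force: [1.0, -0.6, 0.3]
opening: -0.003
gripper_force: 0.0
```

Run:
```python
from h import *
s=go([.6055,.0062,.022]); print(s["gripper_force"])
im=r.read_camera("wrist")
hsv=cv2.cvtColor(im,cv2.COLOR_BGR2HSV); m=cv2.inRange(hsv,(45,80,40),(85,255,255)); 
n,l,st,ce=cv2.connectedComponentsWithStats(m); c=[ce[i] for i in range(1,n) if st[i][4]>1000]; print(c)
P=at_z("wrist",c,.038,s); print("module",P, "offset in tool",R.from_rotvec(s["tool_rot"]).inv().apply(P[0]-s["eef_pos"]))
```

```text
t 5.4 tcp [0.6053 0.0062 0.0215] yaw -154.8 tilt [-0.  0. -1.] F [ 1.  -0.6  0.3] op -0.003 shift cm [-0.01 -0.01 -0.05]
0.0
[]Traceback (most recent call last):
  File "<stdin>", line 6, in <module>
  File "h.py", line 17, in at_z
    o,d=ray(c,uv,s); return o+d*((z-o[2])/d[:,2])[:,None]
        ~~~^^^^^^^^
  File "h.py", line 13, in ray
    d=np.c_[(uv[:,0]-K[0,2])/K[0,0],(uv[:,1]-K[1,2])/K[1,1]]; p=d.copy()
             ~~^^^^^
IndexError: index 0 is out of bounds for axis 1 with size 0
```

Run:
```python
from h import *
a=r.read_camera("wrist"); b=r.read_camera("scene"); u=proj("scene",[.604,.006,.03])[0].astype(int)
b=b[u[1]-100:u[1]+60,u[0]-110:u[0]+110]
cv2.imwrite("pics/w4.png",np.hstack([cv2.resize(a,(400,300)),cv2.resize(b,(400,300))]))
```

```text
(no output)
```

View pics/w4.png

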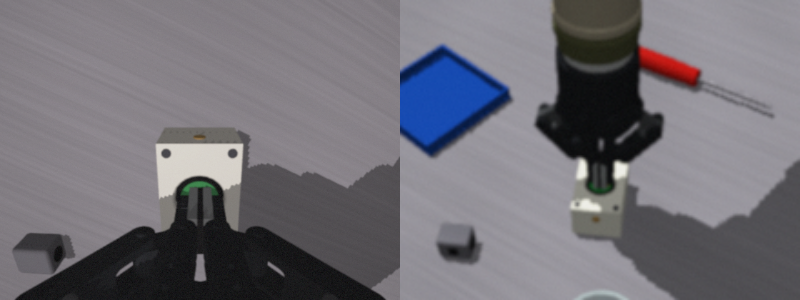

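Run:
```python
from h import *
s=go([.6055,.0062,.022]); Rt=R.from_rotvec(s["tool_rot"])
for z in (.014,0,-.02,-.03,-.04): print(z,proj("wrist",s["eef_pos"]+Rt.apply([0,0,z]),s),proj("scene",s["eef_pos"]+Rt.apply([0,0,z])))
print(s["q"], np.array(r.camera_model("wrist")["T_tool_cam"]))
u=proj("scene",[.604,.006,.03])[0].astype(int);print(u)
b=r.read_camera("side"); v=proj("side",s["eef_pos"])[0].astype(int); print(v)
cv2.imwrite("pics/s5.png",cv2.resize(b[v[1]-70:v[1]+35,v[0]-70:v[0]+70],None,fx=5,fy=5,interpolation=cv2.INTER_CUBIC))
```

```text
t 5.55 tcp [0.6054 0.0062 0.0215] yaw -154.8 tilt [ 0.  0. -1.] F [-1.   0.5  0.2] op -0.002 shift cm [-0.01 -0.01 -0.05]
0.014 [[279.2806197  248.35282135]] [[263.7509316  233.18243564]]
0 [[279.20803584 260.2822726 ]] [[263.63804212 228.63991578]]
-0.02 [[279.08413518 280.67929859]] [[263.47146525 221.93157545]]
-0.03 [[279.01096137 292.74568053]] [[263.38573767 218.47661037]]
-0.04 [[278.9284562  306.36926512]] [[263.29832147 214.95179246]]
[-1.22245132e-01  4.90882478e-01 -1.78357763e-01  9.01519527e-01
  5.83909025e-05 -5.62332168e-01] [[ 1.70969685e-04 -9.45477790e-01 -3.25686536e-01  8.33548157e-02]
 [ 9.99999658e-01  4.25185592e-04 -7.09375068e-04  5.01404578e-04]
 [ 8.09175594e-04 -3.25686303e-01  9.45477539e-01 -1.60166447e-01]
 [ 0.00000000e+00  0.00000000e+00  0.00000000e+00  1.00000000e+00]]
[263 225]
[264 221]
```

View pics/s5.png

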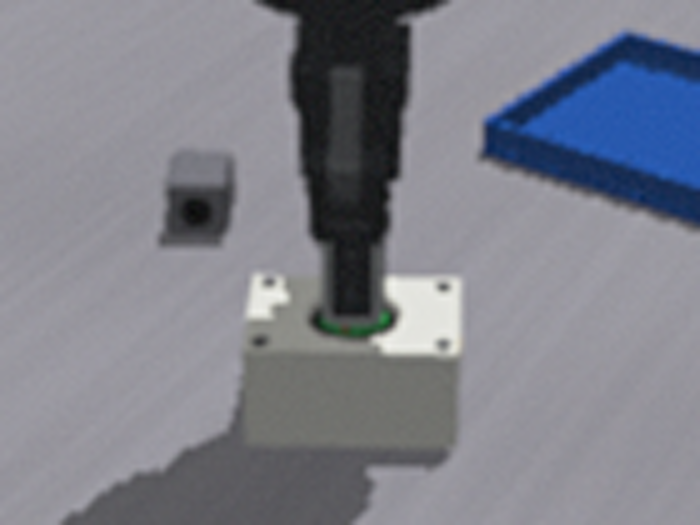

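Emit:
send_rows(force=80, moves=[0,0,-0.5,0,0,0,0,0,0,-1,0,0,0,4,0,0,-1,0,0,0,8.5,0,0,-1,0,0,0,8.5,0,0,-1,0,0,0,8.5,0,0,-1,0,0,0,8.5,0,0,-1,0,0,0,8.5,0,0,-1,0,0,0,8.5])

```text
time_s: 6.4
eef_pos: [0.6052, 0.0063, 0.0314]
tool_rot: [0.686, -3.066, -0.0]
force: [-0.1, -0.7, 0.4]
opening: 0.997
gripper_force: 0.0
```

Run:
```python
from h import *
s=go([.6055,.0062,-.011]); Rt=R.from_rotvec(s["tool_rot"])
for nm,y in (("open",.0425),("shut",0.0),("45mm",.0225)):
  for z in (.01,-.01,-.02,-.03,-.04): print(nm,z,proj("wrist",s["eef_pos"]+Rt.apply([[.011,-y,z]]),s).round(0)[0])
a=r.read_camera("wrist")
hsv=cv2.cvtColor(a,cv2.COLOR_BGR2HSV); m=cv2.inRange(hsv,(45,80,40),(85,255,255)); 
n,l,st,ce=cv2.connectedComponentsWithStats(m); c=[ce[i] for i in range(1,n) if st[i][4]>500]
P=at_z("wrist",c,.038,s); print("module",c,P, "offset in tool",Rt.inv().apply(P[0]-s["eef_pos"]))
```

```text
t 6.4 tcp [0.6052 0.0063 0.0314] yaw -154.8 tilt [-0.  0. -1.] F [-0.1 -0.7  0.4] op 0.997 shift cm [-0.02 -0.02  4.24]
open 0.01 [199. 233.]
open -0.01 [189. 249.]
open -0.02 [184. 259.]
open -0.03 [178. 270.]
open -0.04 [171. 282.]
shut 0.01 [279. 233.]
shut -0.01 [279. 249.]
shut -0.02 [279. 259.]
shut -0.03 [279. 270.]
shut -0.04 [279. 283.]
45mm 0.01 [236. 233.]
45mm -0.01 [231. 249.]
45mm -0.02 [229. 259.]
45mm -0.03 [225. 270.]
45mm -0.04 [222. 282.]
module [array([278.51874244, 266.26662636])] [[0.60525356 0.0059294  0.038     ]] offset in tool [ 0.00014608 -0.00031972 -0.0066012 ]
```

Emit:
send_rows(force=80, moves=[0,0,2,0,0,0,8.5,0,0,3.5,0,0,0,8.5,0,0,4.5,0,0,0,8.5,0,0,4.5,0,0,0,8.5,0,0,4.5,0,0,0,4,0,0,4.5,0,0,0,3,0,0,4.5,0,0,0,3,0,0,4.5,0,0,0,3])

```text
time_s: 7.25
eef_pos: [0.6065, 0.0061, -0.0122]
tool_rot: [-0.685, 3.064, -0.001]
force: [0.4, -0.3, 4.1]
opening: 0.597
gripper_force: 84.3
```

Run:
```python
from h import *
s=go([.6055,.0062,-.011]); Rt=R.from_rotvec(s["tool_rot"]);print(s["gripper_force"])
a=r.read_camera("wrist"); b=r.read_camera("side")
hsv=cv2.cvtColor(a,cv2.COLOR_BGR2HSV); m=cv2.inRange(hsv,(45,80,40),(85,255,255)); 
n,l,st,ce=cv2.connectedComponentsWithStats(m); c=[ce[i] for i in range(1,n) if st[i][4]>500]
P=at_z("wrist",c,.038,s); print("module",c,P, "offset in tool",Rt.inv().apply(P[0]-s["eef_pos"]))
b=b[151:256,194:334]
cv2.imwrite("pics/w6.png",np.hstack([cv2.resize(a,(400,300)),cv2.resize(b,(400,300))]))
```

```text
t 7.25 tcp [ 0.6065  0.0061 -0.0122] yaw -154.8 tilt [ 0.002 -0.    -1.   ] F [ 0.4 -0.3  4.1] op 0.597 shift cm [ 0.08  0.05 -0.12]
84.30926447734237
module [array([279.67424539, 320.21324971])] [[0.60538393 0.00599711 0.038     ]] offset in tool [ 0.00092258  0.00031713 -0.05022817]
```

View pics/w6.png

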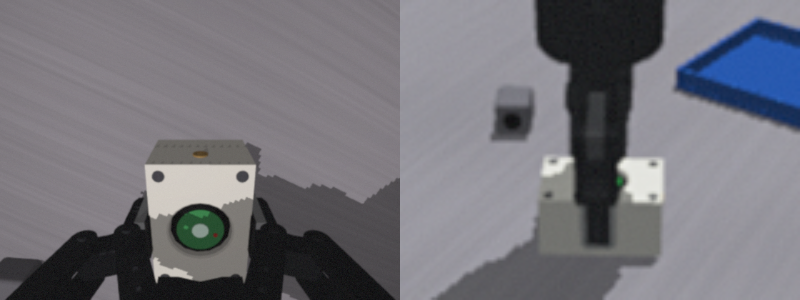

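Emit:
send_rows(moves=[0,0,-1.5,0,0,0,3,0,0,-4,0,0,0,3,0,0,-7,0,0,0,3,-0.3,3,-8.2,0,0,0,3,-0.6,7.5,-8.2,0,0,0,3,-1,12,-8.2,0,0,0,3,-1.2,16.5,-8.2,0,0,0,3,-1.4,20,-8.2,0,0,0,3])

```text
time_s: 8.15
eef_pos: [0.5305, 0.195, 0.0678]
tool_rot: [0.687, -3.063, -0.001]
force: [0.4, -0.2, -2.3]
opening: 0.597
gripper_force: 84.2
```

Run:
```python
from h import *
s=go([.4996,.2778,.058]);print(s["gripper_force"])
```

```text
t 8.15 tcp [0.5305 0.195  0.0678] yaw -154.7 tilt [-0.002  0.    -1.   ] F [ 0.4 -0.2 -2.3] op 0.597 shift cm [-0.74  8.8   0.99]
84.16195099242032
```

Emit:
send_rows(moves=[-0.3,3,0,0,0,0,3,-0.5,6,0,0,0,0,3,-0.7,8.2,0.5,0,0,0,3,-0.7,8.8,1,0,0,0,3,-0.7,8.8,1,0,0,0,3,-0.7,8.8,1,0,0,0,3,-0.7,8.8,1,0,0,0,3,-0.7,8.8,1,0,0,0,3])

```text
time_s: 8.95
eef_pos: [0.5023, 0.2749, 0.0587]
tool_rot: [-0.683, 3.066, 0.0]
force: [0.6, -0.2, -3.0]
opening: 0.598
gripper_force: 84.2
```

Run:
```python
from h import *
s=go([.4996,.2778,.046]);print(s["gripper_force"])
a=r.read_camera("wrist");Rt=R.from_rotvec(s["tool_rot"])
hsv=cv2.cvtColor(a,cv2.COLOR_BGR2HSV); m=cv2.inRange(hsv,(45,80,40),(85,255,255)); m[:200]=0;m[:,:200]=0;m[:,360:]=0
n,l,st,ce=cv2.connectedComponentsWithStats(m); c=[ce[i] for i in range(1,n) if st[i][4]>500]
P=at_z("wrist",c,s["eef_pos"][2]+.0502,s); print("module",c,P, "offset in tool",Rt.inv().apply(P[0]-s["eef_pos"]))
```

```text
t 8.95 tcp [0.5023 0.2749 0.0587] yaw -154.9 tilt [ 0.  0. -1.] F [ 0.6 -0.2 -3. ] op 0.598 shift cm [0.12 0.38 1.27]
84.1912105679512
module [array([279.55061824, 320.36282844])] [[0.50138893 0.27477175 0.10891901]] offset in tool [ 0.00083371  0.00027107 -0.0502003 ]
```

Emit:
send_rows(moves=[0.1,0.4,0,0,0,0,3,0.1,0.4,0,0,0,0,3,0.1,0.4,0.5,0,0,0,3,0.1,0.4,1,0,0,0,3,0.1,0.4,1.5,0,0,0,3,0.1,0.4,1.5,0,0,0,3,0.1,0.4,1.5,0,0,0,3,0.1,0.4,1.5,0,0,0,3])

```text
time_s: 9.8
eef_pos: [0.4992, 0.279, 0.0436]
tool_rot: [-0.686, 3.066, 0.0]
force: [0.0, -1.1, -4.3]
opening: 0.596
gripper_force: 84.2
```

Run:
```python
from h import *
s=go([.4994,.2778,.037])
```

```text
t 9.8 tcp [0.4992 0.279  0.0436] yaw -154.8 tilt [ 0.  0. -1.] F [ 0.  -1.1 -4.3] op 0.596 shift cm [ 0.03 -0.12  0.66]
```

Emit:
send_rows(moves=[0,-0.1,0,0,0,0,3,0,-0.1,0.2,0,0,0,3,0,-0.1,0.3,0,0,0,3,0,-0.1,0.4,0,0,0,3,0,-0.1,0.5,0,0,0,3,0,-0.1,0.6,0,0,0,3,0,-0.1,0.6,0,0,0,3,0,-0.1,0.6,0,0,0,3])

```text
time_s: 10.6
eef_pos: [0.4995, 0.2781, 0.0376]
tool_rot: [-0.686, 3.066, 0.0]
force: [0.1, -0.6, -3.3]
opening: 0.597
gripper_force: 84.2
```

Run:
```python
from h import *
s=go([.4994,.2778,.037])
```

```text
t 10.6 tcp [0.4995 0.2781 0.0376] yaw -154.8 tilt [ 0.  0. -1.] F [ 0.1 -0.6 -3.3] op 0.597 shift cm [ 0.02 -0.02  0.06]
```

No contact yet; next 1.5 mm.

Emit:
send_rows(moves=[0,0,0.05,0,0,0,3,0,0,0.1,0,0,0,3,0,0,0.1,0,0,0,3,0,0,0.15,0,0,0,3,0,0,0.15,0,0,0,3,0,0,0.15,0,0,0,3,0,0,0.15,0,0,0,3,0,0,0.15,0,0,0,3])

```text
time_s: 11.4
eef_pos: [0.4995, 0.2781, 0.0361]
tool_rot: [-0.686, 3.066, 0.0]
force: [1.4, -1.1, -2.9]
opening: 0.597
gripper_force: 84.2
```

Run:
```python
from h import *
s=go([.4994,.2778,.034])
```

```text
t 11.4 tcp [0.4995 0.2781 0.0361] yaw -154.8 tilt [ 0.  0. -1.] F [ 1.4 -1.1 -2.9] op 0.597 shift cm [ 0.02 -0.02  0.21]
```

Emit:
send_rows(moves=[0,0,0.05,0,0,0,3,0,0,0.1,0,0,0,3,0,0,0.15,0,0,0,3,0,0,0.2,0,0,0,3,0,0,0.2,0,0,0,3,0,0,0.2,0,0,0,3,0,0,0.2,0,0,0,3,0,0,0.2,0,0,0,3])

```text
time_s: 12.2
eef_pos: [0.4995, 0.2781, 0.0341]
tool_rot: [-0.686, 3.066, 0.0]
force: [0.2, -0.0, -3.5]
opening: 0.596
gripper_force: 84.2
```

Run:
```python
from h import *
s=go([.4994,.2778,.030]); print(s["torque"])
```

```text
t 12.2 tcp [0.4995 0.2781 0.0341] yaw -154.8 tilt [ 0.  0. -1.] F [ 0.2 -0.  -3.5] op 0.596 shift cm [ 0.02 -0.02  0.41]
[ 0.00334175 -0.05595741 -0.02896624]
```

Emit:
send_rows(moves=[0,0,0.1,0,0,0,3,0,0,0.2,0,0,0,3,0,0,0.3,0,0,0,3,0,0,0.4,0,0,0,3,0,0,0.5,0,0,0,3,0,0,0.6,0,0,0,3,0,0,0.7,0,0,0,3,0,0,0.8,0,0,0,3])

```text
time_s: 13.0
eef_pos: [0.4995, 0.2781, 0.026]
tool_rot: [-0.686, 3.066, 0.0]
force: [0.2, 1.4, -3.9]
opening: 0.597
gripper_force: 84.2
```

Run:
```python
from h import *
s=go([.4994,.2778,.008]); print(s["torque"])
```

```text
t 13.0 tcp [0.4995 0.2781 0.026 ] yaw -154.8 tilt [ 0.  0. -1.] F [ 0.2  1.4 -3.9] op 0.597 shift cm [ 0.02 -0.02  1.8 ]
[-0.05273777 -0.00092597 -0.02157497]
```

Emit:
send_rows(moves=[0,0,0.1,0,0,0,3,0,0,0.2,0,0,0,3,0,0,0.3,0,0,0,3,0,0,0.4,0,0,0,3,0,0,0.5,0,0,0,3,0,0,0.6,0,0,0,3,0,0,0.7,0,0,0,3,0,0,0.8,0,0,0,3])

```text
time_s: 13.8
eef_pos: [0.5001, 0.2782, 0.0195]
tool_rot: [-0.685, 3.064, 0.0]
force: [-2.7, -1.5, 7.1]
opening: 0.592
gripper_force: 85.2
```

Run:
```python
from h import *
s=go([.4994,.2778,.008]); print(s["torque"])
```

```text
t 13.8 tcp [0.5001 0.2782 0.0195] yaw -154.8 tilt [ 0.002  0.001 -1.   ] F [-2.7 -1.5  7.1] op 0.592 shift cm [ 0.08 -0.01  1.15]
[-0.1985033   0.46276831  0.03602861]
```

Emit:
send_rows(moves=[0,0,0.1,0,0,0,3,0,0,0.2,0,0,0,3,0,0,0.3,0,0,0,3,0,0,0.4,0,0,0,3,0,0,0.5,0,0,0,3,0,0,0.6,0,0,0,3,0,0,0.7,0,0,0,3,0,0,0.8,0,0,0,3])

```text
time_s: 14.6
eef_pos: [0.4994, 0.2781, 0.0097]
tool_rot: [0.686, -3.066, -0.0]
force: [0.6, -0.3, -2.2]
opening: 0.598
gripper_force: 84.2
```

Run:
```python
from h import *
s=go([.4994,.2778,.008]); print(s["torque"])
```

```text
t 14.6 tcp [0.4994 0.2781 0.0097] yaw -154.8 tilt [-0.  0. -1.] F [ 0.6 -0.3 -2.2] op 0.598 shift cm [ 0.01 -0.02  0.17]
[-0.01563683 -0.03377008  0.00035641]
```

Emit:
send_rows(moves=[0,0,0.05,0,0,0,3,0,0,0.1,0,0,0,3,0,0,0.15,0,0,0,3,0,0,0.2,0,0,0,3,0,0,0.25,0,0,0,3,0,0,0.25,0,0,0,3,0,0,0.25,0,0,0,3,0,0,0.25,0,0,0,3])

```text
time_s: 15.4
eef_pos: [0.4994, 0.2781, 0.0078]
tool_rot: [-0.686, 3.066, 0.0]
force: [-2.4, 0.7, 1.0]
opening: 0.598
gripper_force: 84.7
```

Run:
```python
from h import *
s=go([.4994,.2778,.008]); print(s["torque"])
```

```text
t 15.4 tcp [0.4994 0.2781 0.0078] yaw -154.8 tilt [ 0.  0. -1.] F [-2.4  0.7  1. ] op 0.598 shift cm [ 0.02 -0.02 -0.02]
[-0.12675335  0.29434429 -0.06302668]
```

Emit:
send_rows(moves=[0,0,0.05,0,0,0,3,0,0,0.1,0,0,0,3,0,0,0.15,0,0,0,3,0,0,0.2,0,0,0,3,0,0,0.2,0,0,0,3,0,0,0.2,0,0,0,3,0,0,0.2,0,0,0,3,0,0,0.2,0,0,0,3])

```text
time_s: 16.2
eef_pos: [0.4995, 0.278, 0.0077]
tool_rot: [-0.686, 3.065, -0.0]
force: [-6.9, -2.0, 15.1]
opening: 0.596
gripper_force: 86.7
```

Run:
```python
from h import *
s=go([.4994,.2778,.008]); print(s["torque"])
```

```text
t 16.2 tcp [0.4995 0.278  0.0077] yaw -154.8 tilt [ 0.001  0.    -1.   ] F [-6.9 -2.  15.1] op 0.596 shift cm [ 0.02 -0.02 -0.03]
[-0.58877576  1.20666399 -0.03950711]
```

Emit:
send_rows(moves=[0,0,-0.15,0,0,0,3,0,0,-0.15,0,0,0,6,0,0,-0.15,0,0,0,8.5,0,0,-0.15,0,0,0,8.5,0,0,-1,0,0,0,8.5,0,0,-4,0,0,0,8.5,0,0,-8,0,0,0,8.5,0,0,-8,0,0,0,6])

```text
time_s: 17.0
eef_pos: [0.5034, 0.2796, 0.0916]
tool_rot: [-0.684, 3.056, 0.002]
force: [0.4, 0.9, -0.3]
opening: 0.851
gripper_force: 0.0
```

Run:
```python
from h import *
r.read_camera("wrist"); r.read_camera("wrist")
s=go([.4985,.2777,.09])
a=r.read_camera("wrist");Rt=R.from_rotvec(s["tool_rot"]); cv2.imwrite("pics/w7.png",a)
hsv=cv2.cvtColor(a,cv2.COLOR_BGR2HSV); m=cv2.inRange(hsv,(45,80,40),(85,255,255)); m[:,:180]=0;m[:,380:]=0
n,l,st,ce=cv2.connectedComponentsWithStats(m); 
for i in range(1,n):
    if st[i][4]>300:
        x,y,w,h=st[i][:4]; P=at_z("wrist",[ce[i],[x,y+h/2],[x+w,y+h/2]],.073,s); print(st[i],ce[i],P[0],"dia",np.linalg.norm(P[1]-P[2]),"off",Rt.inv().apply(P[0]-s["eef_pos"]))
for c in ("side","scene"):
    b=r.read_camera(c); u=proj(c,[.4985,.2777,.06])[0].astype(int); b=b[u[1]-50:u[1]+50,u[0]-67:u[0]+67]; cv2.imwrite(f"pics/x_{c}.png",cv2.resize(b,(400,300)))
cv2.imwrite("pics/w8.png",np.vstack([np.hstack([cv2.imread("pics/x_side.png"),cv2.imread("pics/x_scene.png")]),np.hstack([cv2.resize(a,(400,300)),np.zeros((300,400,3),np.uint8)])]))
```

```text
t 17.1 tcp [0.5007 0.2786 0.0873] yaw -154.8 tilt [ 0.003  0.001 -1.   ] F [-0.6  1.   0.5] op 0.709 shift cm [ 0.24  0.02 -0.28]
[ 256  224   49   44 1399] [279.88920658 245.20228735] [0.49901496 0.27811484 0.073     ] dia 0.026733561839999732 off [0.00177503 0.0003319  0.01425117]
```

View pics/w8.png

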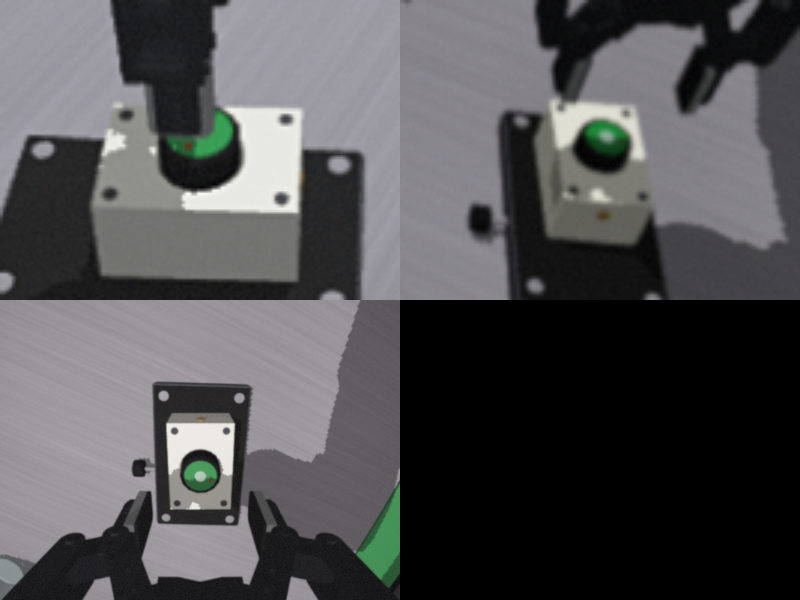

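Emit:
send_rows(force=30, moves=[0.2,0,0,0,0,0,4.4,0.2,0,0,0,0,0,4.4,0.2,0,0,0,0,0,4.4,0.2,0,1,0,0,0,4.4,0.2,0,2,0,0,0,4.4,0.2,0,3,0,0,0,4.4,0.2,0,3.4,0,0,0,4.4,0.2,0,3.4,0,0,0,4.4])

```text
time_s: 18.05
eef_pos: [0.4968, 0.2768, 0.0503]
tool_rot: [0.685, -3.064, 0.0]
force: [-0.6, 0.0, -0.2]
opening: 0.519
gripper_force: 0.0
```

Run:
```python
from h import *
s=go([.4990,.2781,.044])
a=r.read_camera("wrist");Rt=R.from_rotvec(s["tool_rot"])
hsv=cv2.cvtColor(a,cv2.COLOR_BGR2HSV); m=cv2.inRange(hsv,(45,80,40),(85,255,255)); m[:,:180]=0;m[:,380:]=0
n,l,st,ce=cv2.connectedComponentsWithStats(m); 
for i in range(1,n):
    if st[i][4]>300: P=at_z("wrist",[ce[i]],.073,s); print(st[i],ce[i],P[0],"off",Rt.inv().apply(P[0]-s["eef_pos"]))
```

```text
t 18.05 tcp [0.4968 0.2768 0.0503] yaw -154.8 tilt [-0.002 -0.001 -1.   ] F [-0.6  0.  -0.2] op 0.519 shift cm [-0.26  0.02  0.62]
[ 251  265   58   50 1896] [279.55907173 288.79219409] [0.49904362 0.27815525 0.073     ] off [-0.00256253  0.00022082 -0.02275439]
```

Emit:
send_rows(moves=[-0.2,0,0,0,0,0,4.4,-0.2,0,0.1,0,0,0,4.4,-0.2,0,0.2,0,0,0,4.4,-0.2,0,0.3,0,0,0,4.4,-0.2,0,0.4,0,0,0,4.4,-0.2,0,0.5,0,0,0,4.4,-0.2,0,0.6,0,0,0,4.4,-0.2,0,0.6,0,0,0,4.4])

```text
time_s: 18.9
eef_pos: [0.4993, 0.278, 0.0454]
tool_rot: [0.686, -3.066, -0.0]
force: [0.2, -0.0, -0.5]
opening: 0.512
gripper_force: 0.0
```

Emit:
send_rows(moves=[0,0,0.05,0,0,0,4.4,0,0,0.1,0,0,0,4.4,0,0,0.15,0,0,0,4.4,0,0,0.2,0,0,0,4.4,0,0,0.2,0,0,0,4.4,0,0,0.2,0,0,0,4.4,0,0,0.2,0,0,0,4.4,0,0,0.2,0,0,0,4.4])

```text
time_s: 19.7
eef_pos: [0.4995, 0.2781, 0.0436]
tool_rot: [-0.686, 3.066, 0.0]
force: [-0.1, 0.4, -0.6]
opening: 0.515
gripper_force: 0.0
```

Emit:
send_rows(moves=[0,0,0.05,0,0,0,4.4,0,0,0.1,0,0,0,4.4,0,0,0.15,0,0,0,4.4,0,0,0.2,0,0,0,4.4,0,0,0.2,0,0,0,4.4,0,0,0.2,0,0,0,4.4,0,0,0.2,0,0,0,4.4,0,0,0.2,0,0,0,4.4])

```text
time_s: 20.5
eef_pos: [0.4995, 0.278, 0.0416]
tool_rot: [-0.686, 3.066, 0.0]
force: [0.1, -0.0, -0.1]
opening: 0.518
gripper_force: 0.0
```

Emit:
send_rows(moves=[0,0,0.05,0,0,0,4.4,0,0,0.1,0,0,0,4.4,0,0,0.15,0,0,0,4.4,0,0,0.2,0,0,0,4.4,0,0,0.2,0,0,0,4.4,0,0,0.2,0,0,0,4.4,0,0,0.2,0,0,0,4.4,0,0,0.2,0,0,0,4.4])

```text
time_s: 21.3
eef_pos: [0.4995, 0.2781, 0.0402]
tool_rot: [-0.686, 3.065, 0.0]
force: [-2.3, 0.4, 5.2]
opening: 0.513
gripper_force: 2.7
```

Emit:
send_rows(force=30, moves=[0,0,-0.2,0,0,0,4.4,0,0,-0.4,0,0,0,4.4,0,0,-0.4,0,0,0,4.4,0,0,-0.4,0,0,0,3.6,0,0,-0.4,0,0,0,3,0,0,-0.4,0,0,0,2,0,0,-0.4,0,0,0,1.5,0,0,-0.4,0,0,0,1.5])

```text
time_s: 22.1
eef_pos: [0.4996, 0.2781, 0.0437]
tool_rot: [-0.686, 3.066, 0.0]
force: [-0.6, -0.7, 1.8]
opening: 0.355
gripper_force: 29.5
```

Emit:
send_rows(moves=[0,0,-0.3,0,0,0,1.5,0,0,-0.8,0,0,0,1.5,0,0,-1.5,0,0,0,1.5,0,0,-2.5,0,0,0,1.5,0,0,-4,0,0,0,1.5,0,0,-5.5,0,0,0,1.5,0,0,-7,0,0,0,1.5,0,0,-8,0,0,0,1.5])

```text
time_s: 22.9
eef_pos: [0.5002, 0.2783, 0.1256]
tool_rot: [-0.685, 3.064, 0.001]
force: [1.8, 0.1, -0.6]
opening: 0.36
gripper_force: 29.7
```

Run:
```python
from h import *
s=go([.578,-.258,.124]);print(s["gripper_force"])
for c in ("side","wrist"):
  r.read_camera(c)
  for t in ("nest_mid","module_mid","tray_in"): print(c,t,[(np.round(x["xyz"],3).tolist(),round(x["confidence"],2)) for x in r.place_of(c,t)[:1]])
r.read_camera("scene"); m,cf=region("scene","tray_in"); h=cv2.convexHull(np.argwhere(m)[:,::-1].astype(np.int32))
P=at_z("scene",h[:,0],.018)[:,:2].astype(np.float32)*1000; print(cf,cv2.minAreaRect(P)); s=go([.578,-.258,.124])
```

```text
t 22.9 tcp [0.5002 0.2783 0.1256] yaw -154.8 tilt [ 0.002  0.001 -1.   ] F [ 1.8  0.1 -0.6] op 0.36 shift cm [ 15.81 -51.84   0.13]
29.711866853758693
side nest_mid [([0.497, 0.28, 0.04], 0.73)]
side module_mid [([0.502, 0.278, 0.146], 0.57)]
side tray_in [([0.58, -0.256, 0.003], 0.96)]
wrist nest_mid [([0.495, 0.277, 0.04], 0.83)]
wrist module_mid [([0.496, 0.278, 0.138], 0.77)]
wrist tray_in []
0.64 ((581.03515625, -252.6193084716797), (145.2489013671875, 138.05043029785156), 81.07861328125)
t 23.4 tcp [0.4991 0.2779 0.1229] yaw -154.8 tilt [-0.001 -0.    -1.   ] F [-0.6  0.5 -0.3] op 0.353 shift cm [ 15.69 -51.84  -0.1 ]
```

Emit:
send_rows(moves=[0.6,-2,0,0,0,0,1.5,1.8,-6,0,0,0,0,1.5,3.2,-10.5,0,0,0,0,1.5,4.5,-15,0,0,0,0,1.5,5.9,-19.5,0,0,0,0,1.5,7.3,-24,0,0,0,0,1.5,8.6,-28.5,0,0,0,0,1.5,10,-33,0,0,0,0,1.5])

```text
time_s: 24.2
eef_pos: [0.5496, -0.065, 0.1234]
tool_rot: [-0.686, 3.066, 0.0]
force: [1.3, 1.1, -0.7]
opening: 0.35
gripper_force: 29.8
```

Run:
```python
from h import *
s=go([.579,-.257,.124]);print(s["gripper_force"])
```

```text
t 24.2 tcp [ 0.5496 -0.065   0.1234] yaw -154.8 tilt [ 0.  0. -1.] F [ 1.3  1.1 -0.7] op 0.35 shift cm [  5.52 -18.62  -0.06]
29.779918240383267
```

Emit:
send_rows(moves=[1.3,-4.5,0,0,0,0,1.5,2.7,-9,0,0,0,0,1.5,4,-13.5,0,0,0,0,1.5,5,-17,0,0,0,0,1.5,5.5,-18.6,0,0,0,0,1.5,5.5,-18.6,3,0,0,0,1.5,5.5,-18.6,6,0,0,0,1.5,5.5,-18.6,8,0,0,0,1.5])

```text
time_s: 25.0
eef_pos: [0.5778, -0.2537, 0.0411]
tool_rot: [0.685, -3.064, -0.004]
force: [-0.4, 1.0, -1.1]
opening: 0.355
gripper_force: 29.8
```

Run:
```python
from h import *
r.read_camera("scene"); r.read_camera("side")
s=go([.579,-.257,0]);print(s["gripper_force"])
for c in ("side","scene"):
  for t in ("module_mid","tray_in"): print(c,t,[(np.round(x["xyz"],3).tolist(),round(x["confidence"],2)) for x in r.place_of(c,t)[:1]])
```

```text
t 25.1 tcp [ 0.5763 -0.2525  0.0398] yaw -154.8 tilt [-0.006  0.004 -1.   ] F [-1.   0.3 -1. ] op 0.354 shift cm [-0.07 -0.55  3.97]
29.832893977873027
side module_mid [([0.579, -0.254, 0.059], 0.62)]
side tray_in [([0.576, -0.258, 0.004], 0.77)]
scene module_mid [([0.58, -0.255, 0.06], 0.74)]
scene tray_in [([0.575, -0.26, 0.004], 0.95)]
```

Emit:
send_rows(moves=[0,-0.3,1,0,0,0,1.5,0,-0.3,2,0,0,0,1.5,0,-0.3,3,0,0,0,1.5,0,-0.3,3.4,0,0,0,1.5,0,-0.3,3.7,0,0,0,1.5,0,-0.3,3.9,0,0,0,1.5,0,-0.3,3.9,0,0,0,1.5,0,-0.3,3.9,0,0,0,1.5])

```text
time_s: 26.1
eef_pos: [0.5806, -0.2577, 0.0048]
tool_rot: [-0.686, 3.065, -0.0]
force: [0.0, -0.3, 0.5]
opening: 0.355
gripper_force: 29.8
```

Emit:
send_rows(moves=[0,0,0.05,0,0,0,1.5,0,0,0.1,0,0,0,1.5,0,0,0.15,0,0,0,1.5,0,0,0.2,0,0,0,1.5,0,0,0.2,0,0,0,1.5,0,0,0.2,0,0,0,1.5,0,0,0.2,0,0,0,1.5,0,0,0.2,0,0,0,1.5])

```text
time_s: 26.9
eef_pos: [0.5804, -0.2575, 0.0025]
tool_rot: [-0.686, 3.066, 0.0]
force: [0.5, 0.2, -0.5]
opening: 0.357
gripper_force: 29.8
```

Emit:
send_rows(moves=[0,0,0.1,0,0,0,1.5,0,0,0.2,0,0,0,1.5,0,0,0.3,0,0,0,1.5,0,0,0.4,0,0,0,1.5,0,0,0.4,0,0,0,1.5,0,0,0.4,0,0,0,1.5,0,0,0.4,0,0,0,1.5,0,0,0.4,0,0,0,1.5])

```text
time_s: 27.7
eef_pos: [0.5804, -0.2575, -0.0014]
tool_rot: [-0.686, 3.066, -0.0]
force: [-0.8, -0.0, -0.4]
opening: 0.353
gripper_force: 29.8
```

Emit:
send_rows(moves=[0,0,0.05,0,0,0,1.5,0,0,0.1,0,0,0,1.5,0,0,0.15,0,0,0,1.5,0,0,0.2,0,0,0,1.5,0,0,0.2,0,0,0,1.5,0,0,0.2,0,0,0,1.5,0,0,0.2,0,0,0,1.5,0,0,0.2,0,0,0,1.5])

```text
time_s: 28.5
eef_pos: [0.5804, -0.2575, -0.0033]
tool_rot: [-0.686, 3.066, -0.0]
force: [-1.5, 1.2, 3.6]
opening: 0.355
gripper_force: 30.1
```

Emit:
send_rows(moves=[0,0,0,0,0,0,3.2,0,0,0,0,0,0,4,0,0,0,0,0,0,5,0,0,0,0,0,0,5,0,0,-1,0,0,0,5,0,0,-3,0,0,0,5,0,0,-7,0,0,0,5,0,0,-12,0,0,0,5])

```text
time_s: 29.3
eef_pos: [0.5789, -0.2566, 0.1163]
tool_rot: [0.685, -3.063, -0.005]
force: [0.5, -0.8, -0.5]
opening: 0.59
gripper_force: 0.0
```

Run:
```python
from h import *
s=go([.579,-.257,.1])
for c in ("side","scene"):
  r.read_camera(c)
  for t in ("module_mid","nest_mid","stand_mid","tumbler","ferrite","driver"): print(c,t,[(np.round(x["xyz"],3).tolist(),round(x["confidence"],2)) for x in r.place_of(c,t)[:1]])
s=go([.579,-.257,.1])
```

```text
t 29.3 tcp [ 0.5789 -0.2566  0.1163] yaw -154.8 tilt [-0.004  0.002 -1.   ] F [ 0.5 -0.8 -0.5] op 0.59 shift cm [-0.   -0.04  1.63]
side module_mid [([0.581, -0.257, 0.016], 0.7)]
side nest_mid [([0.499, 0.279, 0.04], 0.92)]
side stand_mid [([0.508, 0.28, 0.019], 0.73)]
side tumbler [([0.775, 0.117, -0.006], 0.98)]
side ferrite [([0.729, -0.095, -0.004], 0.47)]
side driver [([0.378, 0.005, -0.002], 0.88)]
scene module_mid [([0.583, -0.256, 0.012], 0.5)]
scene nest_mid [([0.499, 0.28, 0.04], 0.79)]
scene stand_mid [([0.51, 0.28, 0.02], 0.62)]
scene tumbler [([0.777, 0.115, -0.002], 0.85)]
scene ferrite [([0.73, -0.094, 0.003], 0.61)]
scene driver [([0.38, 0.008, 0.001], 0.87)]
t 30.0 tcp [ 0.5801 -0.2574  0.1159] yaw -154.8 tilt [-0.001  0.001 -1.   ] F [ 0.2 -0.3  0.4] op 0.587 shift cm [0.08 0.08 1.59]
```

Module sits at z ≈ 0.015 in the tray, the nest is on the stand, everything else is undisturbed.

```bash
python3 -c "
from station import r
print(r.job_done())"
```

```text
the job is handed in; nothing more can be done
None
```

I handed the job in at about 30 s: the nest is pressed fully down on the stand, the module was set down upright in the blue tray, and the tumbler, ferrite and screwdriver were not moved. One slip on the way: my first grip closed above the nest, with no contact force read, because the fingertips stand about 2 cm behind the reported TCP, not ahead of it.

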